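# Slide the spacer plate out of the outfeed bed and set it on the rest block

## Robot

A 7-joint arm with a two-finger parallel gripper is mounted at the origin on the work surface. World frame = base frame: x ahead of the robot, y to its left, z up, the work surface at z = 0. Lengths are in mm, angles in rad, forces in N, time in s.
With the tool pointing down it reaches from about 400 to 875 mm from the base axis. Payload 6.5 kg.
Tool frame: the origin (TCP) lies at the very end of the fingers, on their centre line; the grasp point (between the pads) lies 19 mm behind it; z points along the fingers, y is the line along which they close (so a half turn about z gives the same grasp; the last joint's range is limited). The gripper opens to 88 mm and grips with 3 to 60 N. Pads are 18 mm wide; open, the fingers measure 123 mm over their backs; the gripper's body (75 mm by 187 mm) begins 45 mm behind the grasp point.
Start: joints at [1.262, 0.536, -0.004, 1.538, 0.003, 1.067, -0.071], TCP at [156.27, -630.928, 238.716] pointing down, gripper open.
Joint ranges: [-2.7, 2.7], [-0.37, 2.16], [-1.27, 1.26], [0.24, 2.4], [-1.31, 4.45], [0.19, 1.91], [-2.76, 2.76]. Speed limits (rad/s): [2.39, 2.39, 3.14, 3.14, 3.14, 3.14, 3.14].

## Interface

Orientations are given as a unit quaternion [w, x, y, z].
In Python, from plant import r, cams gives the robot as it stands. The module is installed in compiled form; this text tells all that it offers.
- The arm moves only by the shell command python3 -m jog 'ROWS' [FORCE]. ROWS is a JSON object of lists of equal length, an entry for each row: "offset": the shift along the tool's x, y, z scaled (see below), a list of three; "rot": the turn, a rotation vector about the tool's x, y, z scaled (see below), a list of three; "grip": the opening, from 0 (shut) to 1 (fully open). In form: {"offset": [[tx, ty, tz], ...], "rot": [[rx, ry, rz], ...], "grip": [grip, ...]}. A call has 1 to 10 rows; each row is the pose to reach, as a shift and turn from the pose commanded when the call began, along the tool's axes at that moment; what a row does not reach only later rows make up. The controller multiplies each number of a shift by 0.5 m and each number of a turn by 45 degrees. A row lasts 1/8 s, in which the tool goes at most 62.5 mm and 10.7 degrees, less where a joint would pass 70% of its speed; a pose out of reach is approached as far as the arm can. A call with a number of a shift or a turn outside -1 to 1 is refused whole. A call with a gripper value outside its range is refused whole. The fingers move at their own pace and stop on an object; FORCE is the grip in N (left out, the last holds). Time passes only in rows, so rows that repeat a pose let the fingers close. It gives the time, the measured TCP pose, the force, the opening and the grip force at its end, in the units of the state.
- r.observe(): the state, without advancing time (a new reading comes with each control period).
- cams.camera(name): name is "scene" or "side" or "wrist"; returns (picture, depth): 400x640x3 uint8, red, green, blue; 400x640 float32, mm along the optical axis (not along the pixel's ray), 0 where there is no reading.
- cams.get_calibration(name): a dict with "camera_matrix" (3x3 intrinsics, pixels), "T" (4x4, takes a point from camera to world coordinates); the wrist camera has in their place "tool_from_camera" (4x4, takes a point from camera to tool coordinates, whose origin is the TCP and whose axes are the flange's). Camera axes: x right, y up, looking along -z (the intrinsics and any distortion apply to the point x, -y, -z); pixel columns grow to the right and rows downward; lengths in mm; the calibration is good to about 2 mm. The wrist camera is an equidistant fisheye: a pixel r from the principal point sees the ray r / f radians off the axis. A picture is of the moment at which its call begins: read the wrist's pose just before it. get_calibration takes no time and is no camera call.
- r.finish_job(): hands the job in; it is judged then, once.
The state is a dict: "time_s": time; "q": joint angles; "qvel": joint speeds; "joint_torque": joint torques, N m; "eef_pos": TCP position; "tcp_rot": TCP orientation; "wrist_force": force on the tool from outside, world axes, zero at the start; "wrist_torque": the same for the moment, N m; "grip_width": finger opening in mm; "gripper_force": force on a finger pad.
Only numpy, scipy, OpenCV 4.12 (cv2) and the standard library are available. Lean on these libraries where they do the work, as an engineer would, in place of code of your own. Each camera call takes 0.05 s, during which the arm holds its last target. There are 200 camera calls.

## Task

Size changeover: the thin steel spacer plate lies down in the guide channel of the steel-railed outfeed bed, where fingers cannot get round it. Pressing on it with a steady 7 N or so (too little slips, and sliding it under more than 9 N scores the plastic), slide it along the channel until its front end sticks out about 4 cm over the bed's open edge, then take it by that end, lift it off and lay it gently, flat, lengthways and centred on the white rest block, and let go. Do not drop it, and leave the vials, the spanner and the tub where they are.

Things in the scene. Friction and masses are not known exactly. Their poses are not given: they have to be found in the camera images.
- plate: Flat stainless spacer plate, 140 (own x) x 60 (own y) x 3 (z) mm, 0.18 to 0.2 kg. Origin: centre of its underside. Its front end is own -x (towards the bed's open edge) and carries two dark 8 mm dots. It lies in the bed's channel, long side along it, its rear 13 to 38 mm under the clear bridge, the front end 35 to 60 mm inside the open edge.
- plate_front (a point): Middle of the plate's front end, at its underside: 70 mm from the plate's origin along own -x.
- bed: Outfeed bed, fixed to the bench: 220 (own x) x 94 (own y) mm, on a metal foot 130 mm wide, 8 mm high. Origin: centre of its outline, at its foot, 0 to 8 mm above bench level. A channel 66 mm wide runs along own x between two steel rails 14 mm wide. Its floor, the white slide surface, lies at rest 60 mm above the origin, 7 mm below the rails' tops.
- bed_edge (a point): Middle of the bed's open edge (bed x = -110 mm), at the slide surface's rest height; axes as the bed's: the plate slides towards -x. The rails end here and nothing stands in front. Fingertips grip the plate better than the slide surface does: a press of 2 to 5 N drags it, by its hidden friction.
- slide_mid (a point): Middle of the white slide surface, 60 mm above the bed's origin when at rest. The surface is sprung: it stays put up to a preload that differs each time (0 to 11 N of press), then sinks level by 2 mm per newton more, at most 18 mm, damped, and comes back when let go. So the depth for a given press is found only by feel; touch down at 10 mm/s or less.
- bed_bridge (a point): Top of the fixed pale clear-plastic bridge over the channel's rear, 73 mm above the bed's origin; it spans the rails from bed x = +52 to +100 mm, underside 67 mm above it. Behind it a wall closes the channel, so the plate cannot be pushed from behind.
- rest: Rest block, fixed to the bench: white block 90 (own x) x 40 (own y) mm, level top 45 mm above the bench, on an aluminium base 90 x 90 x 8 mm. It is narrower and shorter than the plate, so fingers pass beside it. Origin: centre of its outline, at bench level.
- rest_top (a point): Centre of the rest block's top, 45 mm above the bench; axes as the block's. The plate's long side goes along its x, either way round.
- vial_a: Bystander: amber vial, 24 mm diameter, 48 mm high, blue cap, upright. Origin: centre of its underside.
- vial_b: Bystander: a second vial like it.
- spanner: Bystander: steel spanner lying on the bench. Origin: its middle, underneath.
- tub: Bystander: white plastic tub, 90 mm diameter, 60 mm high. Origin: centre of its underside.
Things that resemble listed ones, but are neither listed nor needed, are in the scene too. There is more than one size of the plate; the one meant has the size given above.

How it is judged (in metres and radians):
On the way, in this order (a step that is already met when the one before it is completed fails the run):
1. the plate lies flat on the bed and its front end sticks out 25 to 65 mm past the open edge (x of plate_front in the frame of bed_edge between -0.065 and -0.025 m and angle between plate's own z axis and vertical below 0.05 rad and contact force between plate and bed above 0.2 N and z of plate in the frame of bed_edge below 0.003 m), for 0.2 s.
2. the plate is held by the fingers, clear of the bed (contact force between plate and bed below 0.01 N and contact force between the fingers and plate above 2 N and z of plate in the frame of bed_edge above 0.01 m), for 0.2 s.
At the end, for the whole second after the job is handed in: The plate lies still and flat (within 3 degrees) on top of the rest block, its centre within 15 mm of the block's centre, its long side within 0.15 rad of the block's, and the fingers have let go (horizontal distance between plate and rest_top below 0.015 m and angle between the x axis of plate and the x axis of rest, either way round below 0.15 rad and angle between plate's own z axis and vertical below 0.05 rad and z of plate in the frame of rest_top between -0.003 and 0.003 m and contact force between plate and rest above 0.5 N and contact force between the fingers and plate below 0.05 N and linear speed of plate below 0.02 m/s); the robot touches nothing.
It fails at once if once 25 mm from its start, the plate is moving while pressed into the bed with more than 11.5 N, its own weight of about 2 N included (it scores the plastic) (contact force between plate and bed above 11.5 N and linear speed of plate above 0.008 m/s and distance of plate from where it was at the start of the episode above 0.025 m).
It fails at once if the plate is dropped or pressed on the rest block with more than 25 N (contact force between plate and rest above 25 N).
It fails at once if the plate falls to the bench (height (world z) of plate below 0.03 m).
It fails at once if a bystander (vial, spanner or tub) is moved more than 20 mm (distance of any of vial_a, vial_b, spanner, tub from where it was at the start of the episode above 0.02 m).
It also fails if it takes over 69 s, if anything falls off the work surface, if the arm or the gripper's body presses on something with over 40 N, if the wrist force passes 120 N, or if a joint passes its speed limit or range.

## Working session

There is one attempt and no reset: what is moved stays moved. The work goes in short steps, Python scripts to look and compute and a shell command to move; the robot and the scene stay as the last step left them, time stands still between calls to the robot, and variables do not carry over. Pictures are saved under pics/ and viewed, at most 10 in all, crops included, and the job is handed in when it is done.

```bash
mkdir -p pics
cat > h.py <<'E'
import numpy as np,cv2
from plant import r,cams
def shot(n,f):
    p,d=cams.camera(n); cv2.imwrite('pics/'+f+'.png',p[:,:,::-1]); np.save('pics/'+f+'.npy',d); return p,d
E
python3 - <<'E'
from h import *
print(r.observe())
for n in('scene','side'):
    shot(n,n); c=cams.get_calibration(n); print({k:np.round(v,3).tolist() if not isinstance(v,str) else v for k,v in c.items()})
c=cams.get_calibration('wrist');print(c)
E
```

```text
{'time_s': 0.0, 'q': array([ 1.26179468,  0.53715434, -0.00440011,  1.53886931,  0.00260601,
        1.0673297 , -0.07118079]), 'qvel': array([-0.00025792,  0.0009242 , -0.00069049,  0.00153805, -0.0012394 ,
       -0.00039088,  0.0005639 ]), 'joint_torque': array([-1.68355027e-04, -5.70980895e+01,  9.90926921e-01, -2.51596874e+01,
       -5.62024734e-02,  1.79147796e-02,  1.48891536e-04]), 'eef_pos': array([ 156.08237652, -630.33727204,  237.84861698]), 'tcp_rot': array([-8.58522922e-04,  9.92635894e-01,  1.21133036e-01, -1.82177735e-04]), 'wrist_force': array([ 0.18410469,  0.23520843, -0.11376139]), 'wrist_torque': array([-0.01216678, -0.02397626,  0.02083305]), 'gripper_force': 0.0, 'grip_width': 87.51996996509696}
{'camera_matrix': [[412.526, 0.0, 324.22], [0.0, 412.526, 195.306], [0.0, 0.0, 1.0]], 'T': [[-0.157, -0.553, 0.818, 1491.718], [0.988, -0.09, 0.129, 163.859], [0.002, 0.828, 0.56, 749.493], [0.0, 0.0, 0.0, 1.0]]}
{'camera_matrix': [[409.431, 0.0, 321.776], [0.0, 409.431, 197.389], [0.0, 0.0, 1.0]], 'T': [[-0.857, 0.339, -0.387, 88.009], [-0.514, -0.587, 0.625, 755.129], [-0.015, 0.735, 0.678, 889.852], [0.0, 0.0, 0.0, 1.0]]}
{'camera_matrix': array([[309.70691629,   0.        , 320.36967424],
       [  0.        , 309.70691629, 203.01412452],
       [  0.        ,   0.        ,   1.        ]]), 'tool_from_camera': array([[ 5.84189973e-04,  9.46518317e-01,  3.22649554e-01,
         8.44820555e+01],
       [ 9.99998521e-01, -1.07496847e-03,  1.34290667e-03,
        -1.40766260e+00],
       [ 1.61792386e-03,  3.22648292e-01, -9.46517544e-01,
        -1.46354529e+02],
       [ 0.00000000e+00,  0.00000000e+00,  0.00000000e+00,
         1.00000000e+00]])}
```

View pics/scene.png

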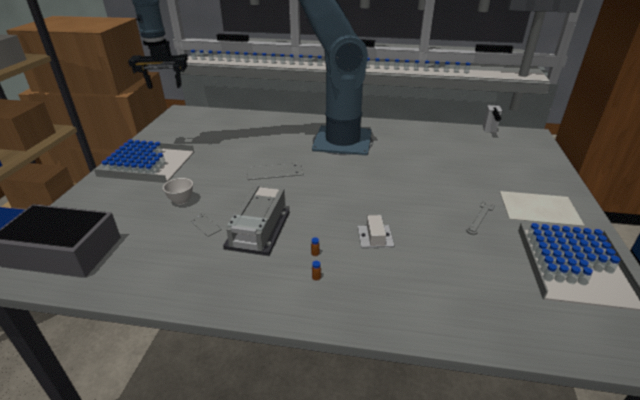

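View pics/side.png

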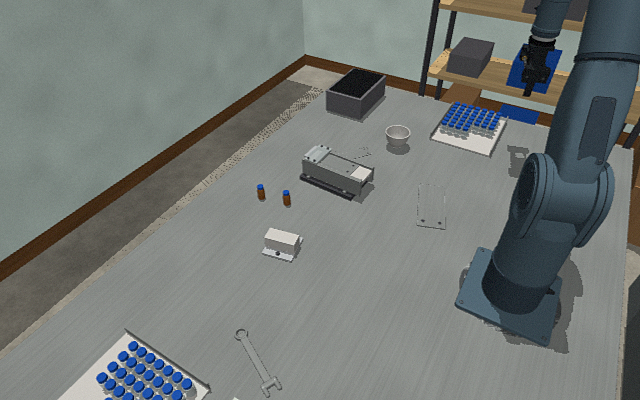

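The scene view shows the bed around (258,218), with its open, white end towards the robot at (268,193) and its bridge at (245,232). The rest is at (375,232), the vials at (315,246) and (316,270), the tub at (178,192) and the spanner at (481,218). The side view has the bed at (338,172) and the rest at (282,240).

```bash
cat >> h.py <<'E'
def cloud(n,f):
    d=np.load('pics/'+f+'.npy'); p=cv2.imread('pics/'+f+'.png'); c=cams.get_calibration(n); K=c['camera_matrix']
    v,u=np.mgrid[:400,:640]; m=d>0
    X=np.stack([(u-K[0,2])/K[0,0]*d,-(v-K[1,2])/K[1,1]*d,-d],-1)[m]
    return X@c['T'][:3,:3].T+c['T'][:3,3],p[m]
def onplane(n,uv,z):
    c=cams.get_calibration(n);K=c['camera_matrix'];uv=np.atleast_2d(uv).astype(float)
    R=np.c_[(uv[:,0]-K[0,2])/K[0,0],-(uv[:,1]-K[1,2])/K[1,1],-np.ones(len(uv))]@c['T'][:3,:3].T
    t=c['T'][:3,3]; return t+R*((z-t[2])/R[:,2])[:,None]
E
python3 - <<'E'
from h import *
for n in('scene','side'):
    P,C=cloud(n,n)
    for nm,(u,v) in dict(scene=dict(bed=(258,218),rest=(375,232)),side=dict(bed=(338,172),rest=(282,240)))[n].items():
        c=onplane(n,(u,v),50)[0]
        near=np.hypot(*(P-c)[:,:2].T)<160
        for lo,hi in((35,52),(55,90)):
            m=near&(P[:,2]>lo)&(P[:,2]<hi)
            if m.sum()>30: print(n,nm,c.round(),lo,m.sum(),cv2.minAreaRect(P[m][:,:2].astype(np.float32)),np.percentile(P[m][:,2],[5,50,95]).round(1))
        m=near&(P[:,2]<15); print('bench z',np.percentile(P[m][:,2],[10,50,90]).round(1))
im=[cv2.resize(cv2.imread('pics/scene.png')[170:265,200:300],(400,380),interpolation=cv2.INTER_CUBIC),cv2.resize(cv2.imread('pics/side.png')[135:210,290:390],(400,300),interpolation=cv2.INTER_CUBIC)]
im[1]=cv2.copyMakeBorder(im[1],0,80,0,0,cv2.BORDER_CONSTANT)
cv2.imwrite('pics/crop.png',np.hstack(im))
E
```

```text
scene bed [ 612. -163.   50.] 35 326 ((598.2175903320312, -167.23788452148438), (93.63030242919922, 216.7057647705078), 87.30362701416016) [35.3 38.7 50.6]
scene bed [ 612. -163.   50.] 55 1796 ((594.6466064453125, -167.79991149902344), (96.63937377929688, 224.44454956054688), 87.48433685302734) [62.1 72.8 81.9]
bench z [-752.    -1.5    2.7]
scene rest [621. 164.  50.] 35 369 ((606.4299926757812, 94.94769287109375), (97.49285125732422, 196.24301147460938), 17.79288673400879) [38.1 45.7 48.5]
bench z [-7.504e+02  3.000e-01  2.900e+00]
side bed [ 584. -150.   50.] 35 253 ((581.640869140625, -127.1064224243164), (236.4398193359375, 87.69954681396484), 20.772903442382812) [35.8 43.8 51. ]
side bed [ 584. -150.   50.] 55 1550 ((598.0264892578125, -166.35580444335938), (100.57869720458984, 223.64646911621094), 87.08944702148438) [59.3 70.2 80.5]
bench z [-2.7 -0.3  4.1]
side rest [573. 181.  50.] 35 423 ((586.5167846679688, 166.61656188964844), (90.89054107666016, 44.729827880859375), 10.082565307617188) [37.7 44.1 46.8]
bench z [-2.6 -0.3  2.3]
```

View pics/crop.png

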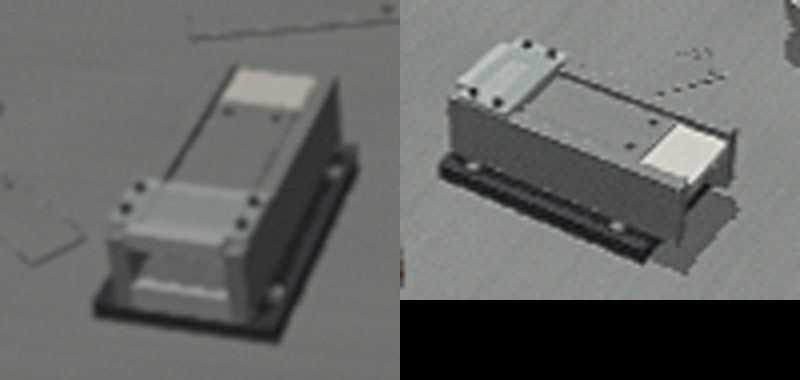

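```bash
cat >> h.py <<'E'
from scipy.spatial.transform import Rotation as Ro
def rot(s): return Ro.from_quat(np.roll(s['tcp_rot'],-1))
def plan(pos,yaw_deg,note=''):
    s=r.observe();A=rot(s)
    B=Ro.from_euler('z',yaw_deg,degrees=True)*Ro.from_quat([1,0,0,0])
    print(note,'off',np.round(A.inv().apply(np.array(pos)-s['eef_pos'])/500,4),'rot',np.round((A.inv()*B).as_rotvec(degrees=True)/45,4))
E
python3 - <<'E'
from h import *
plan([560,-165,235],-2.7)
E
```

```text
off [ 1.0079 -0.7093  0.0068] rot [-0.0019  0.0005  0.3693]
```

```bash
python3 -m jog '{"offset":[[0.98,-0.71,0],[0.98,-0.71,0],[0.98,-0.71,0],[0.98,-0.71,0],[0.98,-0.71,0],[0.98,-0.71,0],[0.98,-0.71,0],[0.98,-0.71,0],[0.98,-0.71,0],[0.98,-0.71,0]],"rot":[[0,0,0.1],[0,0,0.2],[0,0,0.3],[0,0,0.369],[0,0,0.369],[0,0,0.369],[0,0,0.369],[0,0,0.369],[0,0,0.369],[0,0,0.369]],"grip":[1,1,1,1,1,1,1,1,1,1]}'
python3 - <<'E'
from h import *
plan([560,-165,235],-2.7)
E
```

```text
time_s: 1.35
eef_pos: [548.0, -165.4, 238.4]
tcp_rot: [-0.0, 1.0, -0.022, -0.0]
wrist_force: [-0.4, -0.8, -0.5]
grip_width: 88.2
gripper_force: 0.0
 off [ 0.024  -0.0018  0.0069] rot [-0.0012  0.0001  0.0039]
```

```bash
python3 -m jog '{"offset":[[0.01,0,0],[0.01,0,0]],"rot":[[0,0,0],[0,0,0]],"grip":[0,0]}'
python3 - <<'E'
from h import *
s=r.observe();print(s['eef_pos'],s['tcp_rot'])
shot('wrist','w1');np.savez('pics/w1s.npz',p=s['eef_pos'],q=s['tcp_rot'])
E
```

```text
time_s: 1.6
eef_pos: [551.1, -169.5, 238.3]
tcp_rot: [0.0, 1.0, -0.024, -0.001]
wrist_force: [-0.6, -0.4, -0.1]
grip_width: 70.4
gripper_force: 0.0
[ 551.06013504 -169.52174545  238.26459767] [ 2.42332728e-04  9.99718285e-01 -2.37272916e-02 -5.54882373e-04]
```

View pics/w1.png

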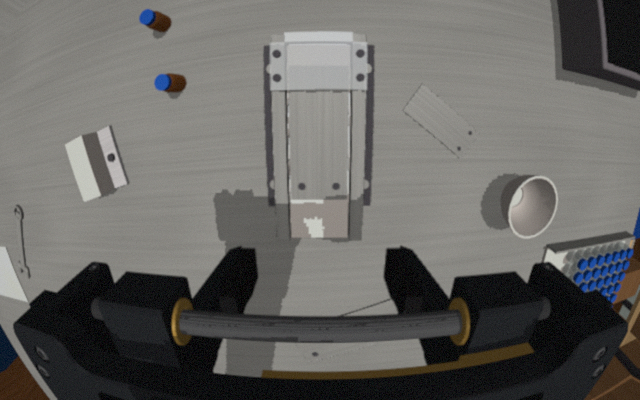

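The wrist view looks straight down the channel. The open edge is at row 239 (cols 271–361), the plate's front at row 199 (cols 289–350), the dots at (302,186) and (336,186), and the bridge's front at row 91. The rest's white top is near (97,163).

```bash
cat >> h.py <<'E'
def wplane(uv,z,f):
    s=np.load('pics/'+f+'s.npz');c=cams.get_calibration('wrist');K=c['camera_matrix'];T=c['tool_from_camera']
    uv=np.atleast_2d(uv).astype(float);a=(uv-[K[0,2],K[1,2]])/K[0,0];th=np.linalg.norm(a,axis=1,keepdims=True)
    k=a/th*np.sin(th);D=np.c_[k[:,0],-k[:,1],-np.cos(th)]
    A=Ro.from_quat(np.roll(s['q'],-1));D=A.apply(D@T[:3,:3].T);o=s['p']+A.apply(T[:3,3])
    return o+D*((z-o[2])/D[:,2])[:,None]
E
python3 - <<'E'
from h import *
np.set_printoptions(suppress=True,precision=1)
s,q=np.load('pics/w1s.npz')['p'],0
print('rail edge corners',wplane([[271,239],[361,239],[271,92],[368,92]],71,'w1'))
print('plate front,dots',wplane([[289,199],[350,199],[302,186],[336,186]],67,'w1'))
print('white front, bridge front',wplane([[290,238],[350,238]],64,'w1'),wplane([[287,91],[352,91]],77,'w1'))
# wrist depth plane heights
d=np.load('pics/w1.npy');print(d[215,315],d[150,320],d[65,320],d[165,278],d[250,320])
# rest white top
for n in('side','scene'):
    p=cv2.imread('pics/'+n+'.png');P,C=cloud(n,n)
    m=(P[:,2]>40)&(P[:,2]<50)&(np.hypot(P[:,0]-586,P[:,1]-167)<75)&(C.min(1)>110)
    print(n,cv2.minAreaRect(P[m][:,:2].astype(np.float32)),m.sum(),np.median(P[m],0))
p=cv2.imread('pics/w1.png');g=p.min(2).copy();g[:,140:]=0;g[:115]=0;g[210:]=0
_,l,st,ce=cv2.connectedComponentsWithStats((g>150).astype(np.uint8));print(st,ce)
w=cv2.imread('pics/w1.png')
cv2.imwrite('pics/c2.png',np.hstack([cv2.resize(w[115:215,55:140],(425,500),interpolation=cv2.INTER_CUBIC),cv2.resize(cv2.imread('pics/side.png')[220:270,255:310],(375,500),interpolation=cv2.INTER_CUBIC)]))
E
```

```text
rail edge corners [[ 487.6 -108.9   71. ]
 [ 483.  -210.4   71. ]
 [ 647.4 -122.9   71. ]
 [ 642.8 -219.7   71. ]]
plate front,dots [[ 532.8 -132.9   67. ]
 [ 529.7 -198.9   67. ]
 [ 546.7 -147.9   67. ]
 [ 545.  -184.1   67. ]]
white front, bridge front [[ 484.8 -129.8   64. ]
 [ 481.6 -198.5   64. ]] [[ 646.9 -139.7   77. ]
 [ 643.9 -203.    77. ]]
340.91608 313.594 276.77344 314.10922 428.6624
side ((586.7891845703125, 166.31898498535156), (90.76457214355469, 43.602725982666016), 11.730653762817383) 358 [585.1 166.8  44.5]
scene ((583.9274291992188, 165.36622619628906), (93.72248840332031, 40.63475036621094), 10.904362678527832) 317 [588.1 165.7  45.9]
[[     0      0    640    400 254150]
 [    97    126     30     62    689]
 [    65    136     36     66   1161]] [[321.2 199.8]
 [111.2 157. ]
 [ 81.8 169.1]]
```

View pics/c2.png

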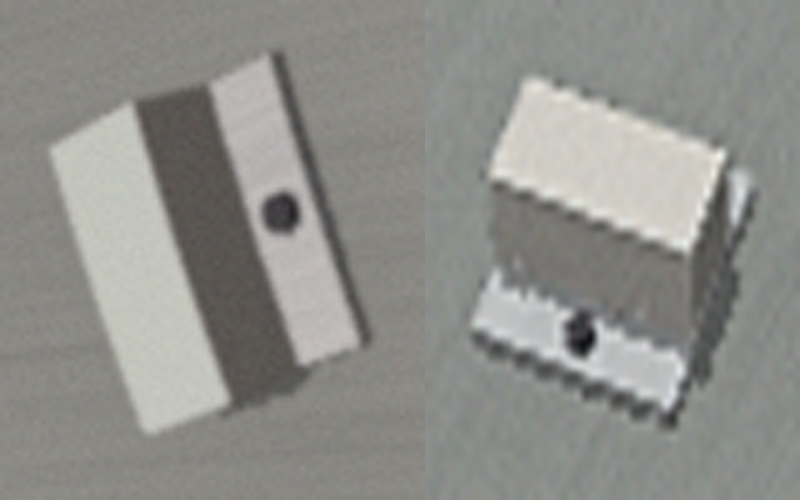

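Measured: the open edge is at x≈484, the plate's front at x≈531.5, so about 47 mm inside. The bed's yaw is about -2.6°, and the rest is at about (585.5,166) with a yaw of about 11°. I'll press at (620,-170).

Run:
```python
from h import *
plan([620,-170,82],-2.6)
```

```text
off [ 0.139  -0.0074  0.3125] rot [ 0.0009  0.0015 -0.0044]
```

```bash
python3 -m jog '{"offset":[[0.09,-0.007,0.03],[0.138,-0.007,0.11],[0.138,-0.007,0.2],[0.138,-0.007,0.28],[0.138,-0.007,0.3125],[0.138,-0.007,0.3125],[0.138,-0.007,0.3125]],"rot":[[0,0,-0.004],[0,0,-0.004],[0,0,-0.004],[0,0,-0.004],[0,0,-0.004],[0,0,-0.004],[0,0,-0.004]],"grip":[0,0,0,0,0,0,0]}' 10
python3 - <<'E'
from h import *
plan([620,-170,72],-2.6)
E
```

```text
time_s: 2.52
eef_pos: [621.8, -169.2, 84.3]
tcp_rot: [0.0, 1.0, -0.022, 0.001]
wrist_force: [0.2, -0.5, 0.1]
grip_width: 0.5
gripper_force: 0.0
 off [-0.0035  0.0017  0.0246] rot [ 0.0008 -0.0036  0.0012]
```

```bash
python3 -m jog '{"offset":[[0,0,0.0025],[0,0,0.005],[0,0,0.0075],[0,0,0.01],[0,0,0.0125],[0,0,0.015],[0,0,0.0165],[0,0,0.018],[0,0,0.0195],[0,0,0.021]],"rot":[[0,0,0],[0,0,0],[0,0,0],[0,0,0],[0,0,0],[0,0,0],[0,0,0],[0,0,0],[0,0,0],[0,0,0]],"grip":[0,0,0,0,0,0,0,0,0,0]}'
```

```text
time_s: 3.78
eef_pos: [620.6, -168.5, 71.9]
tcp_rot: [-0.0, 1.0, -0.022, -0.0]
wrist_force: [0.0, -0.0, 0.2]
grip_width: 0.5
gripper_force: 0.0
```

```bash
python3 -m jog '{"offset":[[0,0,0.0014],[0,0,0.0028],[0,0,0.0042],[0,0,0.0056],[0,0,0.007]],"rot":[[0,0,0],[0,0,0],[0,0,0],[0,0,0],[0,0,0]],"grip":[0,0,0,0,0]}'; python3 -m jog '{"offset":[[0,0,0.0014],[0,0,0.0014],[0,0,0.0014]],"rot":[[0,0,0],[0,0,0],[0,0,0]],"grip":[0,0,0]}'
```

```text
time_s: 4.4
eef_pos: [620.6, -168.5, 69.6]
tcp_rot: [0.0, 1.0, -0.022, -0.0]
wrist_force: [-3.5, 0.6, 10.5]
grip_width: 0.3
gripper_force: 5.1
time_s: 4.78
eef_pos: [620.6, -168.5, 68.9]
tcp_rot: [0.0, 1.0, -0.022, -0.0]
wrist_force: [-3.5, 1.3, 10.7]
grip_width: 0.4
gripper_force: 5.1
```

```bash
python3 -m jog '{"offset":[[0,0,-0.001],[0,0,-0.001],[0,0,-0.001]],"rot":[[0,0,0],[0,0,0],[0,0,0]],"grip":[0,0,0]}'; python3 -m jog '{"offset":[[0,0,-0.001],[0,0,-0.001],[0,0,-0.001]],"rot":[[0,0,0],[0,0,0],[0,0,0]],"grip":[0,0,0]}';python3 -m jog '{"offset":[[0,0,-0.001],[0,0,-0.001],[0,0,-0.001]],"rot":[[0,0,0],[0,0,0],[0,0,0]],"grip":[0,0,0]}'
```

```text
time_s: 5.15
eef_pos: [620.6, -168.5, 69.4]
tcp_rot: [0.0, 1.0, -0.022, -0.0]
wrist_force: [-4.1, 0.5, 10.2]
grip_width: 0.4
gripper_force: 5.0
time_s: 5.52
eef_pos: [620.7, -168.5, 69.9]
tcp_rot: [0.0, 1.0, -0.022, 0.0]
wrist_force: [-2.9, 1.4, 10.4]
grip_width: 0.4
gripper_force: 4.9
time_s: 5.9
eef_pos: [620.7, -168.6, 70.3]
tcp_rot: [0.0, 1.0, -0.022, 0.0]
wrist_force: [-3.7, 0.8, 9.0]
grip_width: 0.5
gripper_force: 4.5
```

```bash
python3 -m jog '{"offset":[[0,0,-0.0006],[0,0,-0.0006],[0,0,-0.0006]],"rot":[[0,0,0],[0,0,0],[0,0,0]],"grip":[0,0,0]}'; python3 -c "
from h import *
print(r.observe()['wrist_force'],r.observe()['eef_pos'])"
```

```text
time_s: 6.28
eef_pos: [620.6, -168.5, 70.3]
tcp_rot: [0.0, 1.0, -0.022, -0.0]
wrist_force: [-2.1, 0.6, 6.4]
grip_width: 0.3
gripper_force: 3.3
[-2.14843294  0.62561836  6.3702825 ] [ 620.6477553  -168.50382866   70.31408303]
```

```bash
python3 -m jog '{"offset":[[-0.003,0,0],[-0.006,0,0],[-0.01,0,0],[-0.014,0,0],[-0.018,0,0],[-0.022,0,0],[-0.026,0,0],[-0.03,0,0]],"rot":[[0,0,0],[0,0,0],[0,0,0],[0,0,0],[0,0,0],[0,0,0],[0,0,0],[0,0,0]],"grip":[0,0,0,0,0,0,0,0]}'
python3 - <<'E'
from h import *
s=r.observe();shot('wrist','w2');np.savez('pics/w2s.npz',p=s['eef_pos'],q=s['tcp_rot'])
E
```

```text
time_s: 7.28
eef_pos: [606.8, -168.0, 70.3]
tcp_rot: [0.0, 1.0, -0.022, 0.001]
wrist_force: [2.4, -0.4, 4.4]
grip_width: 0.3
gripper_force: 2.7
```

View pics/w2.png

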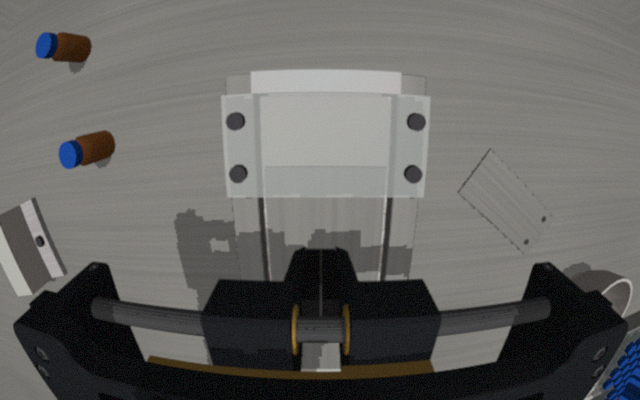

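In the wrist view the bridge's front edge is at row 196. The plate's rear edge shows through it at row 166, and the fingers are on the plate at (320,270).

```bash
cat >> h.py <<'E'
def rear(f,show=True):
    print('bridge',wplane([325,196],77,f),'rear166',wplane([325,166],67,f))
    g=cv2.imread('pics/'+f+'.png').mean(2)[:,290:360].mean(1); print({i:round(g[i+1]-g[i-1],1) for i in range(70,245) if abs(g[i+1]-g[i-1])>4})
E
python3 -c "
from h import *
rear('w2')"
```

```text
bridge [[ 646.55815429 -170.3331995    77.        ]] rear166 [[ 658.93329472 -170.94730869   67.        ]]
{70: np.float64(27.0), 71: np.float64(6.0), 90: np.float64(-8.2), 91: np.float64(-18.4), 92: np.float64(-10.8), 164: np.float64(-6.1), 165: np.float64(-17.5), 166: np.float64(-11.0), 167: np.float64(4.4), 194: np.float64(5.2), 196: np.float64(-12.5), 197: np.float64(-24.5), 198: np.float64(-15.2), 228: np.float64(-5.6), 229: np.float64(-10.4), 230: np.float64(-12.8), 231: np.float64(-13.2), 232: np.float64(-10.1), 233: np.float64(-5.3), 244: np.float64(-7.1)}
```

```bash
python3 -m jog '{"offset":[[-0.002,0,0.0005],[-0.006,0,0.0005],[-0.011,0,0.0005],[-0.016,0,0.0005],[-0.021,0,0.0005],[-0.026,0,0.0005],[-0.031,0,0.0005],[-0.036,0,0.0005],[-0.041,0,0.0005],[-0.046,0,0.0005]],"rot":[[0,0,0],[0,0,0],[0,0,0],[0,0,0],[0,0,0],[0,0,0],[0,0,0],[0,0,0],[0,0,0],[0,0,0]],"grip":[0,0,0,0,0,0,0,0,0,0]}'
```

```text
time_s: 8.57
eef_pos: [584.2, -167.0, 70.3]
tcp_rot: [0.0, 1.0, -0.022, 0.002]
wrist_force: [3.2, -0.6, 6.0]
grip_width: 0.3
gripper_force: 3.2
```

```bash
python3 -m jog '{"offset":[[-0.005,0,0.0001],[-0.01,0,0.0002],[-0.015,0,0.0002],[-0.02,0,0.0002],[-0.025,0,0.0002],[-0.03,0,0.0002],[-0.035,0,0.0002],[-0.04,0,0.0002],[-0.045,0,0.0002],[-0.05,0,0.0002]],"rot":[[0,0,0],[0,0,0],[0,0,0],[0,0,0],[0,0,0],[0,0,0],[0,0,0],[0,0,0],[0,0,0],[0,0,0]],"grip":[0,0,0,0,0,0,0,0,0,0]}';  python3 - <<'E'
from h import *
s=r.observe();shot('wrist','w3');np.savez('pics/w3s.npz',p=s['eef_pos'],q=s['tcp_rot']);rear('w3')
E
```

```text
time_s: 9.82
eef_pos: [559.5, -166.0, 70.3]
tcp_rot: [0.0, 1.0, -0.022, 0.002]
wrist_force: [4.0, -0.6, 7.6]
grip_width: 0.3
gripper_force: 3.5
bridge [[ 599.25883652 -168.30940039   77.        ]] rear166 [[ 611.64432421 -168.92510443   67.        ]]
{91: np.float64(-10.9), 92: np.float64(-33.5), 93: np.float64(-29.7), 94: np.float64(-5.2), 97: np.float64(10.8), 98: np.float64(21.7), 99: np.float64(25.4), 100: np.float64(23.7), 101: np.float64(17.6), 102: np.float64(9.5), 164: np.float64(-19.9), 165: np.float64(-76.5), 166: np.float64(-55.0), 167: np.float64(19.8), 168: np.float64(21.0), 228: np.float64(-4.7), 229: np.float64(-9.9), 230: np.float64(-13.8), 231: np.float64(-14.1), 232: np.float64(-9.7), 233: np.float64(-4.9), 244: np.float64(-5.7)}
```

```bash
python3 -m jog '{"offset":[[-0.005,0,-0.0001],[-0.01,0,-0.0002],[-0.015,0,-0.0002],[-0.02,0,-0.0002],[-0.025,0,-0.0003],[-0.03,0,-0.0003],[-0.035,0,-0.0003],[-0.04,0,-0.0003],[-0.045,0,-0.0003],[-0.05,0,-0.0003]],"rot":[[0,0,0],[0,0,0],[0,0,0],[0,0,0],[0,0,0],[0,0,0],[0,0,0],[0,0,0],[0,0,0],[0,0,0]],"grip":[0,0,0,0,0,0,0,0,0,0]}'
```

```text
time_s: 11.12
eef_pos: [534.3, -164.9, 70.3]
tcp_rot: [0.0, 1.0, -0.022, 0.002]
wrist_force: [2.9, 0.8, 6.3]
grip_width: 0.4
gripper_force: 3.3
```

Another 10 mm, then stop, let it settle, lift and look.

```bash
python3 -m jog '{"offset":[[-0.005,0,0],[-0.01,0,0],[-0.015,0,0],[-0.019,0,0],[-0.021,0,0],[-0.021,0,0],[-0.021,0,0]],"rot":[[0,0,0],[0,0,0],[0,0,0],[0,0,0],[0,0,0],[0,0,0],[0,0,0]],"grip":[0,0,0,0,0,0,0]}'
python3 -m jog '{"offset":[[0,0,-0.002],[0,0,-0.004],[0,0,-0.02],[0,0,-0.08],[0,0,-0.16],[0,0,-0.22],[0,0,-0.22],[0,0,-0.22]],"rot":[[0,0,0],[0,0,0],[0,0,0],[0,0,0],[0,0,0],[0,0,0],[0,0,0],[0,0,0]],"grip":[0,0,0,0,0,1,1,1]}'
python3 - <<'E'
from h import *
s=r.observe();shot('wrist','w4');np.savez('pics/w4s.npz',p=s['eef_pos'],q=s['tcp_rot']);print(s['eef_pos']);shot('scene','s4');shot('side','d4')
a=cv2.imread('pics/side.png')
a=cv2.imread('pics/d4.png')[135:210,290:390];b=cv2.imread('pics/s4.png')[160:235,215:315]
w=cv2.imread('pics/w4.png')[:300]
cv2.imwrite('pics/c4.png',np.vstack([np.hstack([cv2.resize(i,(400,300),interpolation=cv2.INTER_CUBIC) for i in(a,b)]),cv2.copyMakeBorder(w,0,0,80,80,0)]))
E
```

```text
time_s: 12.0
eef_pos: [523.7, -164.4, 70.2]
tcp_rot: [0.0, 1.0, -0.022, 0.002]
wrist_force: [2.7, -0.0, 7.2]
grip_width: 0.3
gripper_force: 3.7
time_s: 13.0
eef_pos: [521.4, -164.1, 178.7]
tcp_rot: [-0.0, 1.0, -0.022, -0.001]
wrist_force: [-0.6, 0.7, 0.5]
grip_width: 27.9
gripper_force: 0.0
[ 521.4191286  -164.07059396  178.70915169]
```

View pics/c4.png

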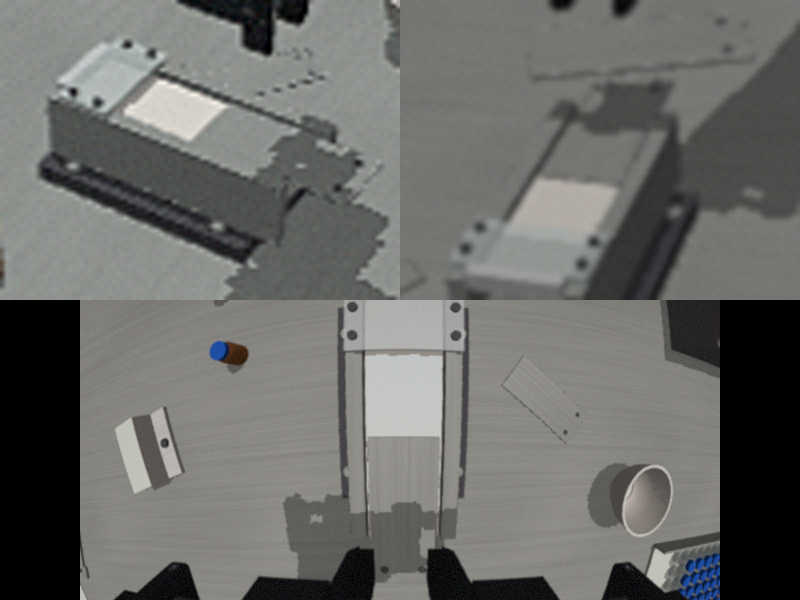

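The plate now sticks out flat beyond the open edge. In the wrist view its rear edge is at row 136 (cols 287–360), its front at about row 272, and its dots at (304,269) and (342,269). The bridge's front is at row 52.

Run:
```python
from h import *
np.set_printoptions(suppress=True,precision=1)
print('rear',wplane([[288,136],[360,136]],68,'w4'),'dots',wplane([[304,269],[342,269]],69,'w4'))
print('bridge',wplane([[323,52]],79,'w4'),'edge rails',wplane([[275,238],[370,238]],74,'w4'))
g=cv2.imread('pics/w4.png').mean(2);c=g[:,300:346].mean(1);print({i:round(c[i+1]-c[i-1]) for i in range(40,285) if abs(c[i+1]-c[i-1])>6})
plan([458,-162,150],-2.6,'above');
```

```text
rear [[ 577.7 -137.8   68. ]
 [ 575.2 -197.7   68. ]] dots [[ 451.8 -143.6   69. ]
 [ 450.2 -180.    69. ]]
bridge [[ 644.6 -169.7   79. ]] edge rails [[ 488.1 -119.9   74. ]
 [ 484.4 -205.6   74. ]]
{47: -13, 48: -43, 49: -41, 51: 14, 52: 8, 53: 19, 54: 35, 55: 34, 56: 18, 135: -36, 136: -51, 137: -20, 201: -13, 202: -18, 203: -14, 204: -7, 211: -12, 212: -13, 266: -9, 267: -8, 271: 15, 272: 29, 273: 27, 274: 11, 283: 8}
above off [-0.1  0.   0.1] rot [-0.  0.  0.]
```

```bash
python3 -m jog '{"offset":[[-0.08,0,0],[-0.11,0,0],[-0.11,0,0.03],[-0.11,0,0.06],[-0.11,0,0.06],[-0.11,0,0.06]],"rot":[[0,0,0],[0,0,0],[0,0,0],[0,0,0],[0,0,0],[0,0,0]],"grip":[1,1,1,1,1,1]}'
python3 - <<'E'
from h import *
plan([466,-162.5,50],-2.7)
E
```

```text
time_s: 13.9
eef_pos: [467.8, -161.6, 149.1]
tcp_rot: [-0.0, 1.0, -0.022, -0.0]
wrist_force: [-0.2, -0.1, -0.6]
grip_width: 87.9
gripper_force: 0.0
 off [-0.0035  0.0019  0.1982] rot [-0.0003  0.0002  0.0047]
```

```bash
python3 -m jog '{"offset":[[-0.003,0.002,0.04],[-0.003,0.002,0.09],[-0.003,0.002,0.14],[-0.003,0.002,0.18],[-0.003,0.002,0.198],[-0.003,0.002,0.198],[-0.003,0.002,0.198],[-0.003,0.002,0.198]],"rot":[[0,0,0.004],[0,0,0.004],[0,0,0.004],[0,0,0.004],[0,0,0.004],[0,0,0.004],[0,0,0.004],[0,0,0.004]],"grip":[1,1,1,1,1,1,1,1]}'
```

```text
time_s: 14.9
eef_pos: [466.3, -162.9, 51.1]
tcp_rot: [0.0, 1.0, -0.024, 0.001]
wrist_force: [-0.4, 1.2, -0.1]
grip_width: 88.3
gripper_force: 0.0
```

```bash
python3 -m jog '{"offset":[[0,0,0],[0,0,0],[0,0,0],[0,0,0],[0,0,0],[0,0,0]],"rot":[[0,0,0],[0,0,0],[0,0,0],[0,0,0],[0,0,0],[0,0,0]],"grip":[0.66,0.64,0.6,0.6,0.6,0.6]}' 50
```

```text
time_s: 15.65
eef_pos: [465.6, -162.7, 50.3]
tcp_rot: [-0.0, 1.0, -0.023, -0.0]
wrist_force: [-0.6, -0.3, -1.8]
grip_width: 57.8
gripper_force: 53.5
```

```bash
python3 -m jog '{"offset":[[0,0,-0.005],[0,0,-0.015],[0,0,-0.03],[0,0,-0.05],[0,0,-0.08],[0,0,-0.12],[0,0,-0.15],[0,0,-0.15],[0,0,-0.15]],"rot":[[0,0,0],[0,0,0],[0,0,0],[0,0,0],[0,0,0],[0,0,0],[0,0,0],[0,0,0],[0,0,0]],"grip":[0.6,0.6,0.6,0.6,0.6,0.6,0.6,0.6,0.6]}'
python3 - <<'E'
from h import *
s=r.observe();shot('wrist','w5');np.savez('pics/w5s.npz',p=s['eef_pos'],q=s['tcp_rot']);shot('side','d5')
P,C=cloud('side','d5');c=s['eef_pos']+[40,-2,0]
m=(abs(P[:,1]-c[1])<25)&(P[:,0]>c[0]+15)&(P[:,0]<c[0]+75)&(P[:,2]>95)&(P[:,2]<190)
A=np.c_[P[m][:,:2],np.ones(m.sum())];k=np.linalg.lstsq(A,P[m][:,2],rcond=None)[0];print(m.sum(),k,s['eef_pos'],np.percentile(P[m][:,2],[5,50,95]))
a=cv2.imread('pics/d5.png')[95:195,290:420]
cv2.imwrite('pics/c5.png',np.vstack([cv2.resize(a,(390,300),interpolation=cv2.INTER_CUBIC),cv2.resize(cv2.imread('pics/w5.png'),(390,244))]))
E
```

```text
time_s: 16.77
eef_pos: [465.4, -162.6, 125.1]
tcp_rot: [-0.0, 1.0, -0.024, -0.0]
wrist_force: [0.4, -0.6, -2.1]
grip_width: 58.0
gripper_force: 53.7
83 [-1.05322501e-02 -9.77142671e-03  1.45643612e+02] [ 465.37283454 -162.64721358  125.05099931] [139.32378987 141.25115792 143.47210068]
```

View pics/c5.png

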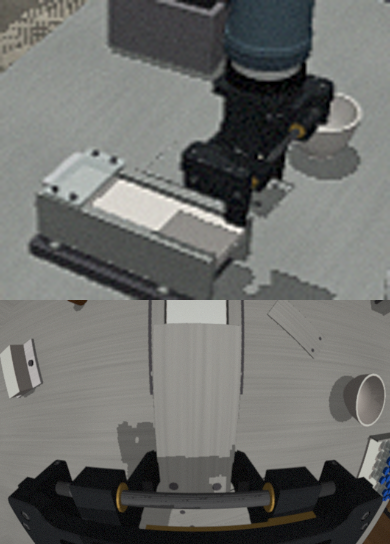

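The plate is held level and clear of the bed, with a fitted slope of about 0.01. In the lower picture its rear edge is near row 325.

Run:
```python
from h import *
for f in('w1','w4'):
    g=cv2.imread('pics/'+f+'.png').min(2);g[:100]=0;g[215:]=0;g[:,130:]=0
    _,l,st,ce=cv2.connectedComponentsWithStats((g>150).astype(np.uint8))
    for i in range(1,len(st)):
        if st[i,4]<300: continue
        v,u=np.nonzero(l==i)
        for z in(45,8):
            print(f,z,st[i],cv2.minAreaRect(wplane(np.c_[u,v],z,f)[:,:2].astype(np.float32)))
g=cv2.imread('pics/w5.png').mean(2);c=g[:,300:346].mean(1);print({i:round(c[i+1]-c[i-1]) for i in range(10,285) if abs(c[i+1]-c[i-1])>6})
for row in (38,40,42): print(wplane([[322,row]],143,'w5'))
plan([545.7,158.3,125],11)
```

```text
w1 45 [ 97 126  30  62 689] ((595.344482421875, 104.9062271118164), (80.83894348144531, 22.6392822265625), 11.354844093322754)
w1 8 [ 97 126  30  62 689] ((590.9935913085938, 135.0897674560547), (89.64837646484375, 25.106409072875977), 11.354829788208008)
w1 45 [  65  136   36   66 1161] ((584.5882568359375, 166.8298797607422), (90.21920776367188, 40.36456298828125), 11.245756149291992)
w1 8 [  65  136   36   66 1161] ((579.0653076171875, 203.76156616210938), (100.05086517333984, 44.763282775878906), 11.245756149291992)
w4 45 [ 71 107  30  71 817] ((592.8585205078125, 99.95265197753906), (79.04570770263672, 22.227930068969727), 11.448372840881348)
w4 8 [ 71 107  30  71 817] ((591.1636962890625, 135.1593475341797), (89.49308013916016, 25.165790557861328), 11.448392868041992)
w4 45 [  35  118   36   76 1327] ((584.5979614257812, 166.85816955566406), (89.87037658691406, 40.20970153808594), 11.114030838012695)
w4 8 [  35  118   36   76 1327] ((581.8113403320312, 210.9076690673828), (101.7484130859375, 45.524166107177734), 11.114022254943848)
{36: -11, 37: -31, 38: -34, 39: -14, 255: -13, 256: -23, 257: -27, 258: -19}
[[ 575.90630109 -166.90310196  143.        ]]
[[ 575.04429445 -166.86296034  143.        ]]
[[ 574.18450319 -166.82294052  143.        ]]
 off [ 1.308e-01 -6.485e-01 -6.000e-04] rot [-0.0006  0.0017 -0.3042]
```

```bash
python3 -m jog '{"offset":[[0.005,-0.02,0],[0.015,-0.07,0],[0.03,-0.15,0],[0.05,-0.24,0],[0.07,-0.34,0],[0.09,-0.44,0],[0.11,-0.53,0],[0.12,-0.6,0],[0.129,-0.64,0],[0.129,-0.65,0]],"rot":[[0,0,-0.02],[0,0,-0.05],[0,0,-0.1],[0,0,-0.15],[0,0,-0.2],[0,0,-0.25],[0,0,-0.29],[0,0,-0.307],[0,0,-0.307],[0,0,-0.307]],"grip":[0.6,0.6,0.6,0.6,0.6,0.6,0.6,0.6,0.6,0.6]}'
python3 -m jog '{"offset":[[0,0,0],[0,0,0]],"rot":[[0,0,0],[0,0,0]],"grip":[0.6,0.6]}'
python3 - <<'E'
from h import *
plan([544.9,159,45],11.15)
s=r.observe();shot('side','d6')
P,C=cloud('side','d6')
X=Ro.from_euler('z',-11.15,degrees=True).apply(P-[584.6,166.8,0])
m=(abs(X[:,1])<28)&(X[:,0]>-15)&(X[:,0]<90)&(X[:,2]>95)&(X[:,2]<190)
print(m.sum(),np.linalg.lstsq(np.c_[X[m][:,:2],np.ones(m.sum())],X[m][:,2],rcond=None)[0],X[m].min(0),X[m].max(0))
E
```

```text
time_s: 18.12
eef_pos: [545.3, 160.0, 125.1]
tcp_rot: [-0.0, 0.995, 0.098, -0.0]
wrist_force: [-0.5, -0.4, -1.6]
grip_width: 57.8
gripper_force: 53.7
time_s: 18.38
eef_pos: [545.3, 157.0, 125.2]
tcp_rot: [0.001, 0.995, 0.096, -0.0]
wrist_force: [-0.2, -0.2, -1.6]
grip_width: 57.6
gripper_force: 53.7
 off [ 0.     -0.0043  0.1605] rot [ 0.0014  0.0008 -0.0034]
179 [-2.79578005e-02 -7.09760343e-03  1.43902531e+02] [ 33.18181415 -27.95014896 136.53492997] [ 73.06138321  27.87799354 145.55709743]
```

```bash
python3 -m jog '{"offset":[[0,-0.004,0.02],[0,-0.004,0.06],[0,-0.004,0.1],[0,-0.004,0.135],[0,-0.004,0.155],[0,-0.004,0.165],[0,-0.004,0.17],[0,-0.004,0.174],[0,-0.004,0.174]],"rot":[[0,0,-0.003],[0,0,-0.003],[0,0,-0.003],[0,0,-0.003],[0,0,-0.003],[0,0,-0.003],[0,0,-0.003],[0,0,-0.003],[0,0,-0.003]],"grip":[0.6,0.6,0.6,0.6,0.6,0.6,0.6,0.6,0.6]}'
python3 -m jog '{"offset":[[0,0,0.0016],[0,0,0.0032],[0,0,0.0048],[0,0,0.0064],[0,0,0.008],[0,0,0.0096],[0,0,0.0112],[0,0,0.0112]],"rot":[[0,0,0],[0,0,0],[0,0,0],[0,0,0],[0,0,0],[0,0,0],[0,0,0],[0,0,0]],"grip":[0.6,0.6,0.6,0.6,0.6,0.6,0.6,0.6]}'
```

```text
time_s: 19.55
eef_pos: [545.2, 160.9, 38.6]
tcp_rot: [-0.0, 0.995, 0.098, 0.0]
wrist_force: [0.2, 0.2, -1.8]
grip_width: 57.7
gripper_force: 53.7
time_s: 20.55
eef_pos: [545.0, 160.9, 32.7]
tcp_rot: [0.0, 0.995, 0.098, -0.0]
wrist_force: [-0.6, 0.7, -1.4]
grip_width: 58.1
gripper_force: 53.7
```

```bash
for i in 1 ; do python3 -m jog '{"offset":[[0,0,0.0014],[0,0,0.0028],[0,0,0.0042],[0,0,0.0042]],"rot":[[0,0,0],[0,0,0],[0,0,0],[0,0,0]],"grip":[0.6,0.6,0.6,0.6]}'; done; python3 -m jog '{"offset":[[0,0,0.0014],[0,0,0.0028],[0,0,0.0028]],"rot":[[0,0,0],[0,0,0],[0,0,0]],"grip":[0.6,0.6,0.6]}'
```

```text
time_s: 21.05
eef_pos: [545.0, 160.9, 30.6]
tcp_rot: [0.0, 0.995, 0.098, -0.0]
wrist_force: [0.2, -0.3, -1.5]
grip_width: 57.6
gripper_force: 53.7
time_s: 21.42
eef_pos: [545.0, 160.9, 29.2]
tcp_rot: [-0.0, 0.995, 0.098, 0.0]
wrist_force: [0.4, 0.1, -2.3]
grip_width: 57.9
gripper_force: 53.6
```

```bash
python3 -m jog '{"offset":[[0,0,0.001],[0,0,0.002],[0,0,0.002]],"rot":[[0,0,0],[0,0,0],[0,0,0]],"grip":[0.6,0.6,0.6]}';python3 -m jog '{"offset":[[0,0,0.0006],[0,0,0.0012],[0,0,0.0012]],"rot":[[0,0,0],[0,0,0],[0,0,0]],"grip":[0.6,0.6,0.6]}'
```

```text
time_s: 21.8
eef_pos: [545.1, 160.9, 28.5]
tcp_rot: [0.0, 0.995, 0.098, 0.0]
wrist_force: [-0.4, 0.4, 1.5]
grip_width: 57.7
gripper_force: 53.1
time_s: 22.18
eef_pos: [545.1, 160.9, 28.4]
tcp_rot: [0.0, 0.995, 0.098, 0.0]
wrist_force: [-3.4, -1.3, 8.0]
grip_width: 57.7
gripper_force: 52.5
```

Contact. I'll ease off and release gently.

```bash
python3 -m jog '{"offset":[[0,0,-0.001],[0,0,-0.001]],"rot":[[0,0,0],[0,0,0]],"grip":[0.6,0.6]}' 8; python3 -m jog '{"offset":[[0,0,0],[0,0,0],[0,0,0],[0,0,0],[0,0,0],[0,0,0]],"rot":[[0,0,0],[0,0,0],[0,0,0],[0,0,0],[0,0,0],[0,0,0]],"grip":[0.68,0.72,0.8,0.9,1,1]}'
python3 - <<'E'
from h import *
shot('side','d7');P,C=cloud('side','d7')
X=Ro.from_euler('z',-11.15,degrees=True).apply(P-[584.6,166.8,0])
m=(abs(X[:,1])<28)&(X[:,0]>-15)&(X[:,0]<90)&(X[:,2]>35)&(X[:,2]<70)
print(m.sum(),np.linalg.lstsq(np.c_[X[m][:,:2],np.ones(m.sum())],X[m][:,2],rcond=None)[0])
E
```

```text
time_s: 22.42
eef_pos: [545.2, 160.9, 28.0]
tcp_rot: [-0.0, 0.995, 0.098, 0.0]
wrist_force: [0.6, -0.2, -0.9]
grip_width: 59.3
gripper_force: 8.0
time_s: 23.18
eef_pos: [545.0, 160.9, 28.2]
tcp_rot: [0.0, 0.995, 0.098, -0.0]
wrist_force: [0.3, -0.3, 0.9]
grip_width: 88.3
gripper_force: 0.0
232 [-1.08829523e-03  3.17829063e-03  4.78420277e+01]
```

The plate lies flat with its top at z≈48. Next I'll raise the arm and check.

```bash
python3 -m jog '{"offset":[[0,0,-0.02],[0,0,-0.06],[0,0,-0.12],[0,0,-0.2],[0,0,-0.28],[-0.1,0,-0.3],[-0.1,0,-0.3],[-0.1,0,-0.3],[-0.1,0,-0.3]],"rot":[[0,0,0],[0,0,0],[0,0,0],[0,0,0],[0,0,0],[0,0,0],[0,0,0],[0,0,0],[0,0,0]],"grip":[1,1,1,1,1,1,1,1,1]}'
python3 - <<'E'
from h import *
s=r.observe();shot('wrist','w8');np.savez('pics/w8s.npz',p=s['eef_pos'],q=s['tcp_rot']);print(s['wrist_force'])
for n,f in(('side','d8'),('scene','s8')):
    shot(n,f);P,C=cloud(n,f)
    m=(P[:,2]>42)&(P[:,2]<55)&(np.hypot(P[:,0]-584.6,P[:,1]-166.8)<85)
    print(n,cv2.minAreaRect(P[m][:,:2].astype(np.float32)),np.median(P[m],0))
E
```

```text
time_s: 24.35
eef_pos: [496.9, 151.3, 178.4]
tcp_rot: [-0.0, 0.995, 0.098, 0.0]
wrist_force: [0.1, 0.3, 0.3]
grip_width: 88.0
gripper_force: 0.0
[0.12078849 0.25639643 0.29317085]
side ((587.4483032226562, 172.01304626464844), (140.9275665283203, 64.30894470214844), 10.604973793029785) [584.8615188  172.62272613  47.55886219]
scene ((582.9384155273438, 169.80062866210938), (147.19906616210938, 60.18229293823242), 10.746870994567871) [591.97751146 171.04560764  49.00164208]
```

View pics/w8.png

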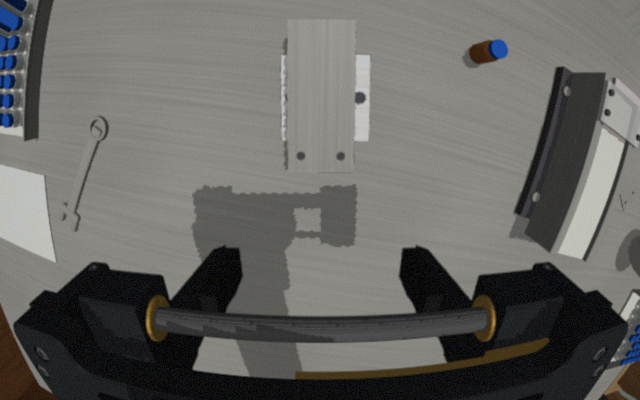

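The plate lies lengthways on the rest, at about rows 19–172 and cols 286–356, and nothing is touching it. One quick check of the centre, then I hand in.

Run:
```python
from h import *
q=wplane([[288,19],[355,19],[287,172],[355,172]],48,'w8');c=q.mean(0)
print(c,np.hypot(*(c[:2]-[584.6,166.8])))
if np.hypot(*(c[:2]-[584.6,166.8]))<10: print(r.finish_job())
```

```text
[585.32682694 170.03406685  48.        ] 3.314734651102511
the job is handed in; nothing more can be done
None
```

The job is handed in: the plate lies flat, lengthways and released on the rest block, measured about 3 mm from its centre, at about 24 s of the 69 s allowed; I have not seen the judge's verdict.

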